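# Take the canister from the mixing stand and crate it

## Robot

A 6-joint arm with a two-finger parallel gripper is mounted at the origin on the work surface. World frame = base frame: x ahead of the robot, y to its left, z up, the work surface at z = 0. Lengths are in m, angles in rad, forces in N, time in s.
With the tool pointing down it reaches from about 0.3 to 0.875 m from the base axis. Payload 6.4 kg.
Tool frame: the origin (TCP) lies midway between the tips of the shut fingers; the grasp point (between the pads) lies 19 mm behind it; z points along the fingers, y is the line along which they close (so a half turn about z gives the same grasp; the last joint's range is limited). The gripper opens to 85 mm and grips with 20 to 120 N. Pads are 22 mm wide; open, the fingers measure 114 mm over their backs; the gripper's body (76 mm by 85 mm) begins 54 mm behind the grasp point. The pads swing forward as they close: fully open they stand 13 mm farther back than shut.
Start: joints at [1.104, 0.181, 1.607, -0, 1.354, -0.206], TCP at [0.148, 0.556, 0.21] pointing down, gripper open.
Joint ranges: [-2.99, 2.99], [-0.89, 2.07], [0.3, 2.58], [-1.14, 4.28], [0, 2.63], [-3.12, 3.12]. Speed limits (rad/s): [2.57, 2.57, 3.01, 3.14, 3.14, 3.14].

## Interface

Orientations are given as a unit quaternion [w, x, y, z].
In Python, from bench import get_obs, camera, hand_in gives the robot as it stands.
- The arm moves only by the tool carry_out, never from a script. Its argument "plan" is a list that holds one entry, the list of rows, each a list of 7 numbers: the shift along the world's x, y, z in m, then the turn, a rotation vector about the world's x, y, z in rad, then the opening, from 0 (shut) to 1 (fully open). In form: [[[x, y, z, rx, ry, rz, hand], ...]]. A call has exactly 5 rows; each row is the pose to reach, as a shift and turn from the pose commanded when the call began; what a row does not reach only later rows make up. A row lasts 1/12 s, in which the tool goes at most 41.7 mm and 7.16 degrees, less where a joint would pass 70% of its speed; a pose out of reach is approached as far as the arm can. A call with a gripper value outside its range is refused whole. The fingers move at their own pace and stop on an object; the grip force is fixed at half the most. Time passes only in rows, so rows that repeat a pose let the fingers close, or fill a call up. It gives the time, the measured TCP pose, the force, the opening and the grip force at its end, in the units of the state.
- get_obs(): the state, without advancing time (a new reading comes with each control period).
- camera(name): name is "side" or "top"; returns a dict with "pixels" (480x640x3 uint8, red, green, blue), "z_map" (480x640 float32, m along the optical axis (not along the pixel's ray), 0 where there is no reading), "camera_matrix" (3x3 intrinsics, pixels), "k1" (the pictures are not rectified: a ray, as slopes to the right and down, at radius r is drawn at 1 + k1 r^2 times it, then the intrinsics apply), "cam_to_world" (4x4, takes a point from camera to world coordinates). Camera axes: x right, y up, looking along -z (the intrinsics and any distortion apply to the point x, -y, -z); pixel columns grow to the right and rows downward; lengths in m; the calibration is good to about 2 mm. A picture is of the moment at which its call begins.
- hand_in(): hands the job in; it is judged then, once.
The state is a dict: "time_s": time; "q": joint angles; "dq": joint speeds; "joint_efforts": joint torques, N m; "eef_pos": TCP position; "eef_rot": TCP orientation; "wrist_force": force on the tool from outside, world axes, zero at the start; "torque": the same for the moment, N m; "opening": opening from 0.0 (shut) to 1.0 (fully open); "grasp_force": force on a finger pad.
Only numpy, scipy, OpenCV 4.12 (cv2) and the standard library are available. Lean on these libraries where they do the work, as an engineer would, in place of code of your own. Each camera call takes 0.05 s, during which the arm holds its last target. There are 200 camera calls.

## Task

Swing both clamps of the mixing stand fully open to their end stops, then take the canister by its side handle out from under the mixing head, stand it on the round mat beside the stand and let go of it. Then take it again by the grip bar on its lid and lower it gently, not dropped, into the empty crate so that it stands upright and flat on the crate's floor. Leave the clamps open and the bottle, the spool and the screwdriver where they are.

Things in the scene. Friction and masses are not known exactly. Their poses are not given: they have to be found in the camera images.
- stand: Fixed mixing stand. Origin on the bench under the middle of the canister's place; x points to its rear column, y to its left, z up. Grey base 30 mm high, on whose top the canister stands. Steel lips 6 mm high, 60 to 68 mm from the middle, keep the canister's foot in place. Rear column 50 mm wide at x = 95 to 135 mm, up to 250 mm.
- stand_head (a point): Middle of the lower front edge of the white mixing head that hangs over the canister (stand x = -30 mm, 195 mm above the bench). The head is 60 mm wide, runs from here back to the column, underside at 195 mm (hub 190 mm), top at 245 mm. The canister can only leave forwards (stand -x): lift 9 to 25 mm (over the lips, under the head), draw 95 mm or more forward, raise it above the T-bars.
- clamp_a (a joint): Swing clamp on the stand's left side (stand y = +115 mm): angle in rad, 0 = toe pointing at the canister, over its foot, 1.4 = end stop, fully open with the toe pointing to the stand's rear. It opens anticlockwise seen from above. Stiff to about 0.08 N m, stays where left.
- clamp_a_grip (a point): Middle of the black T-bar on top of clamp_a, on its turning axis, 125 mm above the bench. The bar is 64 mm long, 14 mm thick, 30 mm high (z 110 to 140 mm); the point's y axis runs along the bar and turns with it. The steel toe below points the same way as the bar (at angle 0 bar and toe lie along the stand's y axis).
- clamp_b (a joint): Swing clamp on the stand's right side (stand y = -115 mm): as clamp_a but mirrored; 0 = toe over the canister's foot, 1.4 = end stop, fully open, toe to the rear. It opens clockwise seen from above.
- clamp_b_grip (a point): Middle of the black T-bar on top of clamp_b, as clamp_a_grip; its y axis runs along the bar.
- canister: Aluminium canister, 0.3 to 0.5 kg. Origin at the centre of its underside, z up, side handle towards -x. Foot flange 110 mm diameter, 6 mm thick; body 90 mm diameter; grey lid 94 mm diameter, top at z = 100 mm; grip bar on it to z = 129 mm. 176 mm long from handle end (x = -121 mm) to the back of the foot (x = 55 mm). At the start it stands in the mixing stand, handle to the front.
- canister_handle (a point): Middle of the upper bar of the canister's grey side handle, 92 mm in -x from its axis and 79 mm above its underside. This bar runs along the canister's x axis, 14 mm thick (y), 22 mm high (z 68 to 90 mm), free from x = -47 to -121 mm; a hand's gap below it.
- canister_lid_grip (a point): Middle of the grip bar on the canister's lid, on its axis 114 mm above its underside. The bar runs along the canister's x axis: 60 mm long, 16 mm thick (y), 29 mm high (z 100 to 129 mm).
- mat: Round black rubber mat fixed on the bench, 160 mm diameter, 4 mm thick; origin at the centre of its underside.
- crate: Empty black open crate fixed on the bench, 240 mm (its x) by 170 mm (its y), 80 mm high, walls and floor 5 mm thick; origin at the centre of its underside. Inside it is 230 by 160 mm, so the canister goes in with its handle along the crate's x axis, either way round.
- bottle: Bystander: loose bottle, 42 mm diameter, 110 mm high, origin at the centre of its underside.
- spool: Bystander: loose steel spool standing on end, 56 mm diameter, 50 mm high, origin at the centre of its underside.
- screwdriver: Bystander: loose screwdriver, 160 mm long, lying behind the mat, along its own x axis.
There are look-alikes about, which are no part of the job. Leave any turquoise look-alike of the canister alone. There is more than one size of the mat; the job needs the larger.

How it is judged:
By the outcome, as a careful person would: the job done as asked, in the order asked, and still so for the second after the job is handed in, with the robot touching nothing.
It also fails if it takes over 72 s, if anything falls off the work surface, if the arm or the gripper's body presses on something with over 40 N, if the wrist force passes 120 N, or if a joint passes its speed limit or range.

## Working session

There is one attempt and no reset: what is moved stays moved. The work goes in short steps, Python scripts to look and compute and a tool call to move; the robot and the scene stay as the last step left them, time stands still between calls to the robot, and variables do not carry over. Pictures are saved under pics/ and viewed, at most 10 in all, crops included, and the job is handed in when it is done.

Besides the shell and the picture viewer there is one more tool, called after "Call:" as name([rows], argument=value, ...), one row to a line, values as JSON. carry_out: Moves the arm, as the interface text tells. Its arguments: {"type":"object","properties":{"plan":{"type":"array","items":{"type":"array","items":{"type":"array","items":{"type":"number"}}}}},"required":["plan"]}

```bash
ls; mkdir -p pics; cat > h.py <<'E'
import numpy as np, cv2
from bench import get_obs, camera, hand_in
def snap(n,f=None):
    c=camera(n)
    if f: cv2.imwrite(f,c["pixels"][:,:,::-1])
    return c
def rays(c,uv):
    K=c["camera_matrix"];uv=np.atleast_2d(np.array(uv,float))
    d=np.c_[(uv[:,0]-K[0,2])/K[0,0],(uv[:,1]-K[1,2])/K[1,1]]
    rd=np.hypot(*d.T);r=rd.copy()
    for _ in range(30): r=rd/(1+c["k1"]*r*r)
    s=np.where(rd>0,r/np.maximum(rd,1e-9),1);d=d*s[:,None]
    return np.c_[d[:,0],-d[:,1],-np.ones(len(d))]
def onplane(c,uv,z):
    T=c["cam_to_world"];R=rays(c,uv)@T[:3,:3].T;o=T[:3,3]
    return o+R*((z-o[2])/R[:,2])[:,None]
def cloud(c):
    v,u=np.mgrid[0:480,0:640];r=rays(c,np.c_[u.ravel(),v.ravel()])
    p=r*c["z_map"].reshape(-1,1);T=c["cam_to_world"]
    w=p@T[:3,:3].T+T[:3,3];w[c["z_map"].ravel()==0]=np.nan
    return w.reshape(480,640,3)
E
python3 - <<'E'
from h import *
for n in("top","side"):
    c=snap(n,f"pics/{n}0.png");print(n,c["camera_matrix"],c["k1"],c["cam_to_world"].round(3),(c["z_map"]>0).mean())
print(get_obs())
E
```

```text
pics
top [[593.0779477    0.         316.61214922]
 [  0.         593.0779477  242.2904146 ]
 [  0.           0.           1.        ]] -0.0056645816664498885 [[-0.022  0.985 -0.174  0.249]
 [-1.    -0.022  0.005  0.047]
 [ 0.002  0.174  0.985  1.564]
 [ 0.     0.     0.     1.   ]] 0.996220703125
side [[441.27286821   0.         315.3685411 ]
 [  0.         441.27286821 234.05687911]
 [  0.           0.           1.        ]] -0.06933202757114787 [[ 0.988  0.112 -0.106  0.352]
 [-0.154  0.654 -0.741 -0.848]
 [-0.014  0.748  0.664  0.971]
 [ 0.     0.     0.     1.   ]] 0.995849609375
{'time_s': 0.1, 'q': array([ 1.10371817e+00,  1.81474053e-01,  1.60791346e+00,  7.33207012e-06,
        1.35382378e+00, -2.06315659e-01]), 'dq': array([ 0.00078342, -0.00189761, -0.00100272, -0.00033653, -0.00109581,
        0.00086958]), 'joint_efforts': array([ 7.38192957e-04, -4.45875549e+01, -3.52241528e+01, -3.22050619e-04,
        4.13903399e-03,  1.55370816e-05]), 'eef_pos': array([0.1479856 , 0.55507092, 0.20886754]), 'eef_rot': array([-2.70754103e-04,  1.30012906e-01,  9.91511971e-01, -7.62693759e-04]), 'wrist_force': array([0.44769144, 0.87440729, 0.48990215]), 'torque': array([ 0.00738979, -0.02418708, -0.00421417]), 'grasp_force': 0.0, 'opening': 1.0001490499596712}
```

View pics/top0.png

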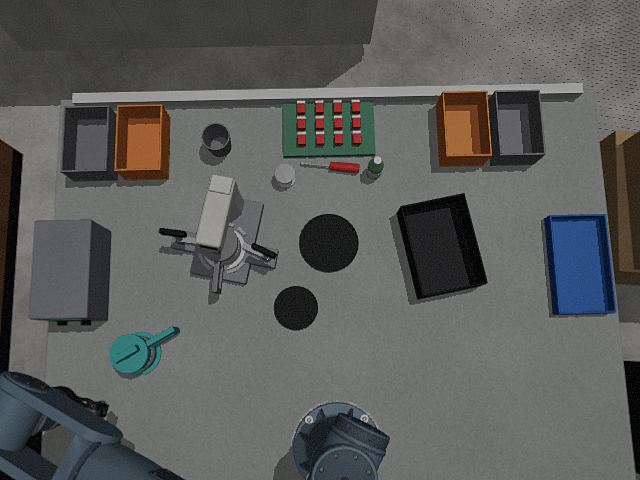

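View pics/side0.png

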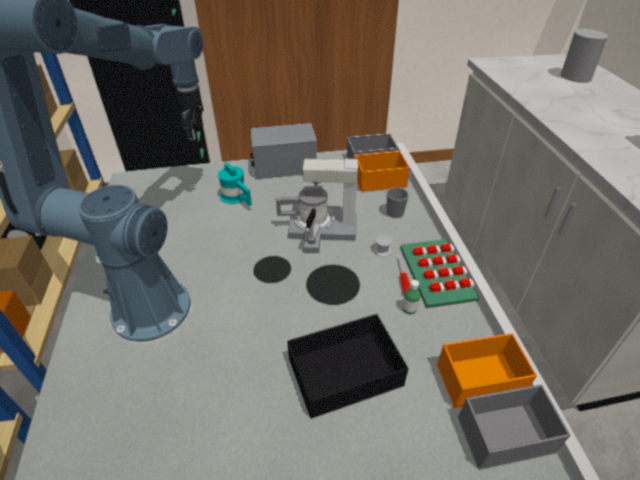

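The top view shows the stand at (222,245) and the grey-handled canister, whose handle is at (217,283). The T-bars are at (172,232) and (264,252). The crate is at (441,247), the spool at (285,175), the screwdriver at (330,166) and the bottle at (375,165).

Candidates:
- **Canister:** grey-handled at (217,270) or turquoise at (135,353). The grey one under the mixing head is the one meant.
- **Mat:** (328,242) at about 59 px wide or (296,308) at about 44 px. The larger one, next to the stand, is the one meant.

I'll measure these and confirm both in a crop.

```bash
python3 - <<'E'
from h import *
t=snap("top");s=snap("side");P=cloud(t);Q=cloud(s)
cv2.imwrite("pics/crop.png",cv2.resize(t["pixels"][160:340,140:380,::-1],(800,600),interpolation=cv2.INTER_CUBIC))
cv2.imwrite("pics/crops.png",cv2.resize(s["pixels"][140:300,220:430,::-1],(787,600),interpolation=cv2.INTER_CUBIC))
np.savez("clouds.npz",P=P,Q=Q,tp=t["pixels"],sp=s["pixels"])
# dark flat blobs in top view
g=t["pixels"].max(2)
m=(g<45).astype(np.uint8)
n,l,st,ce=cv2.connectedComponentsWithStats(m)
for i in range(1,n):
    if st[i,4]>60 and st[i,0]>100 and st[i,1]>150:
        z=P[...,2][l==i];print(ce[i].round(1),st[i],"z",np.nanpercentile(z,[5,50,95]).round(3),np.nanmedian(P[l==i],0).round(3))
print("bench z",np.nanmedian(P[320:360,330:450,2]),np.nanmedian(Q[400:440,150:250,2]))
for name,x in(("top",P),("side",Q)):
  B=(x[...,0]>.3)&(x[...,0]<.8)&(x[...,1]>.05)&(x[...,1]<.45)
  for lo,hi in((.10,.118),(.118,.13),(.13,.15),(.15,.17),(.235,.26)):
    k=B&(x[...,2]>lo)&(x[...,2]<hi)
    n,l,st,ce=cv2.connectedComponentsWithStats(k.astype(np.uint8))
    for i in range(1,n):
      if st[i,4]>25: print(name,lo,hi,ce[i].round(0),st[i,4],x[l==i].min(0).round(3),x[l==i].max(0).round(3),"mean",x[l==i].mean(0).round(3))
E
```

```text
[327.1 155.6] [284 154  91   4 126] z [-0.002  0.008  0.017] [0.764 0.003 0.008]
[440.8 246. ] [ 397  193   90  107 6610] z [-0.001  0.006  0.079] [ 0.505 -0.291  0.006]
[328.3 242.6] [ 299  214   59   58 2682] z [-0.003  0.003  0.009] [0.523 0.008 0.003]
[172.8 232.6] [159 228  28  10 182] z [0.115 0.138 0.144] [0.533 0.392 0.138]
[263.6 250.2] [252 235  26  24 173] z [0.022 0.138 0.145] [0.484 0.17  0.138]
[107.3 268.5] [103 252   7  33  83] z [0.006 0.016 0.042] [0.464 0.59  0.016]
[295.4 307.5] [ 274  286   44   44 1498] z [-0.004  0.002  0.008] [0.352 0.098 0.002]
[633.8 405.8] [ 624  361   16  113 1139] z [-0.481 -0.449 -0.4  ] [ 0.049 -0.995 -0.449]
[324.6 438.1] [ 299  409   90   71 1117] z [0.029 0.186 0.358] [0.051 0.043 0.186]
[160.2 470.8] [129 450  55  30 278] z [0.612 0.649 0.68 ] [0.074 0.275 0.649]
bench z -0.0009395500006643687 0.00037641429598400666
top 0.1 0.118 [238. 203.] 27 [0.597 0.23  0.1  ] [0.634 0.249 0.118] mean [0.611 0.236 0.109]
top 0.1 0.118 [217. 279.] 91 [0.387 0.28  0.101] [0.462 0.298 0.118] mean [0.42  0.287 0.113]
top 0.118 0.13 [221. 255.] 433 [
[... 892 characters left out ...]
0.129] mean [0.616 0.234 0.124]
side 0.118 0.13 [310. 222.] 29 [0.466 0.137 0.118] [0.5   0.187 0.13 ] mean [0.481 0.155 0.124]
side 0.13 0.15 [314. 194.] 125 [0.469 0.245 0.13 ] [0.548 0.298 0.15 ] mean [0.51  0.272 0.138]
side 0.13 0.15 [349. 197.] 64 [0.597 0.227 0.131] [0.635 0.255 0.15 ] mean [0.615 0.234 0.141]
side 0.13 0.15 [311. 216.] 81 [0.466 0.138 0.13 ] [0.501 0.196 0.142] mean [0.483 0.165 0.137]
side 0.15 0.17 [313. 188.] 89 [0.479 0.267 0.15 ] [0.537 0.29  0.161] mean [0.508 0.278 0.157]
side 0.15 0.17 [350. 192.] 68 [0.599 0.228 0.15 ] [0.637 0.241 0.17 ] mean [0.617 0.234 0.161]
side 0.235 0.26 [331. 166.] 693 [0.477 0.223 0.235] [0.645 0.318 0.254] mean [0.561 0.263 0.244]
```

View pics/crop.png

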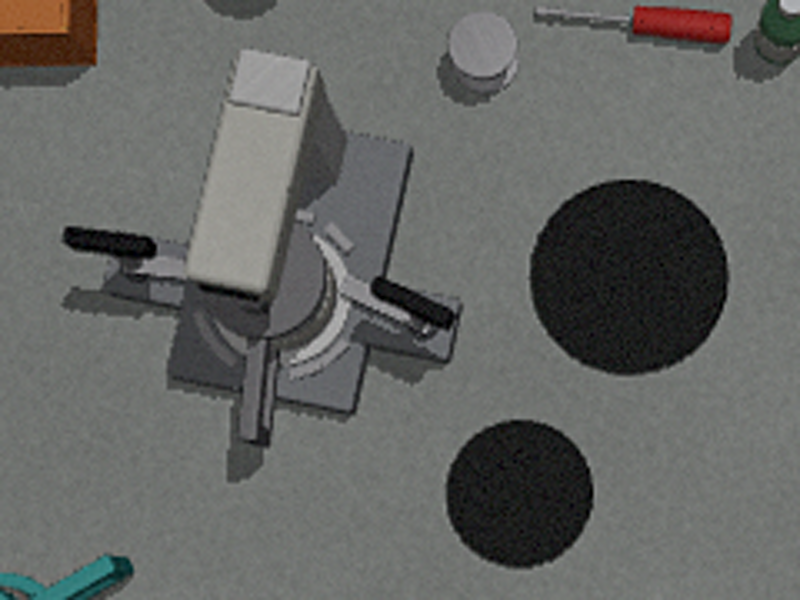

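View pics/crops.png

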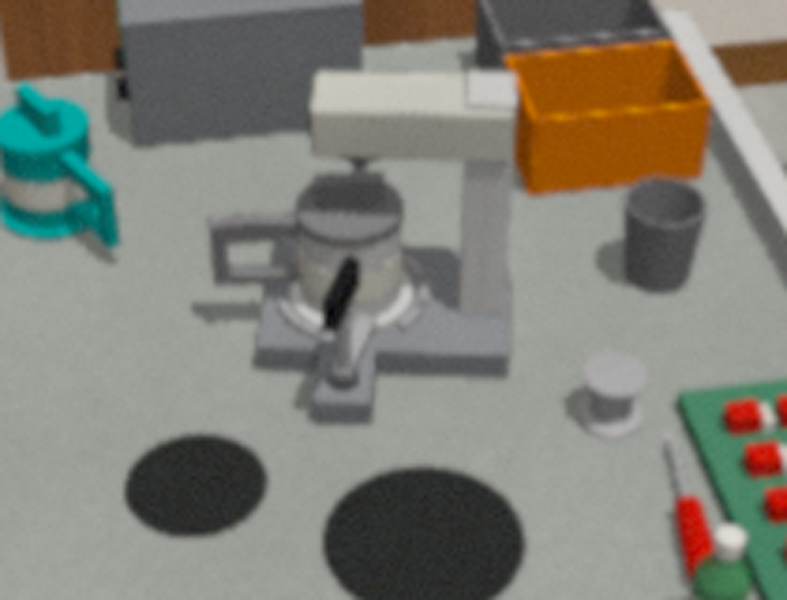

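Both choices are confirmed: the grey-handled canister sits under the head, handle at crop (258,390), and the larger mat is at crop (628,277). Next I'll get exact angles and centres for the bars, handle, crate and mat.

```bash
cat > fit.py <<'E'
from h import *
def line(x,k):
    p=x[k][:,:2];c,(w,h),a=cv2.minAreaRect(p.astype(np.float32)*1000)
    m=p.mean(0);u=np.linalg.svd(p-m,full_matrices=False)[2][0]
    return dict(n=len(p),mean=m.round(4),rectc=(np.array(c)/1000).round(4),size=(round(w),round(h)),ang=round(float(np.degrees(np.arctan2(u[1],u[0])))%180,1),z=np.percentile(x[k][:,2],[10,50,90]).round(4))
def box(x,a,b): return np.all((x>a)&(x<b),axis=2)
E
python3 - <<'E'
from fit import *
d=np.load("clouds.npz")
for n,x,c in(("top",d["P"],d["tp"]),("side",d["Q"],d["sp"])):
    dark=c.max(2)<60
    for nm,k in(("A",box(x,(.49,.35,.128),(.58,.44,.15))&dark),("B",box(x,(.45,.13,.13),(.52,.21,.15))&dark),
      ("handle",box(x,(.37,.25,.105),(.445,.34,.13))),
      ("lidgrip",box(x,(.4,.2,.145),(.6,.34,.166))),
      ("head",box(x,(.45,.2,.235),(.7,.34,.26))),
      ("craterim",box(x,(.35,-.45,.07),(.68,-.12,.09))),
      ("mat",box(x,(.43,-.09,-.02),(.62,.1,.02))&(c.max(2)<45)),
      ("spool",box(x,(.6,.05,.04),(.75,.2,.06))),("bottle",box(x,(.6,-.2,.08),(.8,0,.13)))):
        if k.sum()>8: print(n,nm,line(x,k))
E
```

```text
top A {'n': 160, 'mean': array([0.5342, 0.3937]), 'rectc': array([0.5353, 0.3942]), 'size': (62, 16), 'ang': 80.7, 'z': array([0.1333, 0.1384, 0.1427])}
top B {'n': 153, 'mean': array([0.4844, 0.1707]), 'rectc': array([0.4849, 0.1707]), 'size': (64, 14), 'ang': 63.7, 'z': array([0.1347, 0.1384, 0.1429])}
top handle {'n': 155, 'mean': array([0.4158, 0.2899]), 'rectc': array([0.416 , 0.2906]), 'size': (15, 57), 'ang': 174.0, 'z': array([0.1123, 0.1182, 0.1225])}
top lidgrip {'n': 29, 'mean': array([0.5011, 0.2761]), 'rectc': array([0.5379, 0.2599]), 'size': (15, 132), 'ang': 159.0, 'z': array([0.1477, 0.155 , 0.1596])}
top head {'n': 1858, 'mean': array([0.5595, 0.2705]), 'rectc': array([0.5608, 0.2712]), 'size': (62, 167), 'ang': 167.1, 'z': array([0.2401, 0.2446, 0.2498])}
top craterim {'n': 775, 'mean': array([ 0.5019, -0.2843]), 'rectc': array([ 0.5005, -0.2827]), 'size': (241, 173), 'ang': 9.6, 'z': array([0.0729, 0.0783, 0.0826])}
top mat {'n': 2674, 'mean': array([0.5234, 0.0078]), 'rectc': array([0.5235, 0.0077]), 'size': (157, 155), 'ang': 21.0, 'z': array([-0.0015,  0.0031,  
[... 911 characters left out ...]
'ang': 166.1, 'z': array([0.239 , 0.2441, 0.2489])}
side craterim {'n': 1175, 'mean': array([ 0.5009, -0.2889]), 'rectc': array([ 0.4998, -0.2828]), 'size': (242, 174), 'ang': 14.2, 'z': array([0.0721, 0.0788, 0.0819])}
side mat {'n': 557, 'mean': array([0.5207, 0.005 ]), 'rectc': array([0.5216, 0.0058]), 'size': (142, 143), 'ang': 145.7, 'z': array([0.0013, 0.0044, 0.0072])}
side spool {'n': 183, 'mean': array([0.7041, 0.118 ]), 'rectc': array([0.7039, 0.119 ]), 'size': (55, 54), 'ang': 58.4, 'z': array([0.0464, 0.0488, 0.0515])}
side bottle {'n': 128, 'mean': array([ 0.7047, -0.1286]), 'rectc': array([ 0.6609, -0.1513]), 'size': (148, 26), 'ang': 31.4, 'z': array([0.081 , 0.0946, 0.1115])}
```

Call:
carry_out([
  [[0.02,-0.008,0,0,0,-0.09,1],[0.046,-0.019,0,0,0,-0.19,1],[0.074,-0.031,0,0,0,-0.29,1],[0.102,-0.043,0,0,0,-0.39,1],[0.13,-0.054,0,0,0,-0.49,1]],
])

```text
time_s: 0.62
eef_pos: [0.2791, 0.5008, 0.2095]
eef_rot: [-0.0, 0.369, 0.93, -0.0]
wrist_force: [-0.2, 0.6, 0.6]
opening: 1.003
grasp_force: 0.0
```

Call:
carry_out([
  [[0.026,-0.011,0,0,0,-0.1,1],[0.052,-0.022,0,0,0,-0.2,1],[0.078,-0.033,0,0,0,-0.3,1],[0.104,-0.044,0,0,0,-0.4,1],[0.13,-0.054,0,0,0,-0.5,1]],
])

```text
time_s: 1.03
eef_pos: [0.4094, 0.4467, 0.2095]
eef_rot: [-0.0, 0.587, 0.809, -0.0]
wrist_force: [0.8, -0.2, 0.1]
opening: 1.001
grasp_force: 0.0
```

Call:
carry_out([
  [[0.026,-0.011,0,0,0,-0.1,1],[0.052,-0.022,0,0,0,-0.2,1],[0.078,-0.033,0,0,0,-0.3,1],[0.104,-0.044,0,0,0,-0.39,1],[0.127,-0.054,0,0,0,-0.48,1]],
])

```text
time_s: 1.45
eef_pos: [0.5367, 0.3925, 0.2093]
eef_rot: [0.0, 0.763, 0.646, -0.0]
wrist_force: [0.3, 0.3, -0.0]
opening: 1.001
grasp_force: 0.0
```

Call:
carry_out([
  [[-0.0015,0.0015,-0.02,0,0,0,1],[-0.0015,0.0015,-0.045,0,0,0,1],[-0.0015,0.0015,-0.07,0,0,0,1],[-0.0015,0.0015,-0.09,0,0,0,1],[-0.0015,0.0015,-0.095,0,0,0,1]],
])

```text
time_s: 1.87
eef_pos: [0.5312, 0.3936, 0.1098]
eef_rot: [-0.001, 0.761, 0.648, -0.004]
wrist_force: [-0.3, -0.0, -0.8]
opening: 1.001
grasp_force: 0.0
```

Call:
carry_out([
  [[0,0,0,0,0,0,0],[0,0,0,0,0,0,0],[0,0,0,0,0,0,0],[0,0,0,0,0,0,0],[0,0,0,0,0,0,0]],
])

```text
time_s: 2.28
eef_pos: [0.5346, 0.3956, 0.1164]
eef_rot: [0.0, 0.761, 0.648, 0.001]
wrist_force: [-0.0, -0.3, -0.0]
opening: 0.299
grasp_force: 0.0
```

Call:
carry_out([
  [[0,0,0,0,0,0,0],[0,0,0,0,0,0,0],[0,0,0,0,0,0,0],[0,0,0,0,0,0,0],[0,0,0,0,0,0,0]],
])

```text
time_s: 2.7
eef_pos: [0.536, 0.3952, 0.1164]
eef_rot: [0.001, 0.761, 0.648, 0.002]
wrist_force: [4.9, -0.6, 2.1]
opening: 0.125
grasp_force: 58.7
```

Call:
carry_out([
  [[0,0,0,0,0,0.08,0],[0,0,0,0,0,0.18,0],[0,0,0,0,0,0.28,0],[0,0,0,0,0,0.38,0],[0,0,0,0,0,0.48,0]],
])

```text
time_s: 3.12
eef_pos: [0.5364, 0.3953, 0.1164]
eef_rot: [0.002, 0.584, 0.812, 0.002]
wrist_force: [5.9, -0.1, 1.3]
opening: 0.122
grasp_force: 58.7
```

Call:
carry_out([
  [[0,0,0,0,0,0.1,0],[0,0,0,0,0,0.2,0],[0,0,0,0,0,0.3,0],[0,0,0,0,0,0.4,0],[0,0,0,0,0,0.5,0]],
])

```text
time_s: 3.53
eef_pos: [0.5367, 0.3955, 0.1165]
eef_rot: [0.003, 0.365, 0.931, 0.002]
wrist_force: [7.5, 0.6, 0.8]
opening: 0.124
grasp_force: 58.6
```

Call:
carry_out([
  [[0,0,0,0,0,0.1,0],[0,0,0,0,0,0.2,0],[0,0,0,0,0,0.3,0],[0,0,0,0,0,0.37,0],[0,0,0,0,0,0.4,0]],
])

```text
time_s: 3.95
eef_pos: [0.5369, 0.3957, 0.1165]
eef_rot: [0.003, 0.173, 0.985, 0.002]
wrist_force: [8.1, 1.6, 0.3]
opening: 0.125
grasp_force: 60.0
```

```bash
python3 - <<'E'
from fit import *
o=get_obs();print(o["eef_pos"].round(4),o["eef_rot"].round(4),o["torque"].round(3),o["wrist_force"].round(1),o["q"].round(3))
E
```

```text
[0.5369 0.3957 0.1165] [0.003  0.1733 0.9849 0.0019] [ 0.27  -1.396 -0.448] [8.1 1.6 0.3] [ 4.580e-01  4.630e-01  1.440e+00 -1.000e-03  1.232e+00 -7.640e-01]
```

Call:
carry_out([
  [[0,0,0,0,0,0.02,0],[0,0,0,0,0,0.04,0],[0,0,0,0,0,0.05,0],[0,0,0,0,0,0.05,0],[0,0,0,0,0,0.05,0]],
])

```text
time_s: 4.37
eef_pos: [0.5369, 0.3957, 0.1165]
eef_rot: [0.003, 0.151, 0.989, 0.002]
wrist_force: [8.1, 1.9, -1.1]
opening: 0.124
grasp_force: 61.8
```

```bash
python3 - <<'E'
from fit import *
o=get_obs();print(o["eef_rot"].round(4),o["torque"].round(3),o["wrist_force"].round(1))
x=cloud(snap("top"));print(line(x,box(x,(.45,.3,.07),(.62,.4,.10))))
E
```

```text
[0.003  0.1509 0.9885 0.0019] [ 0.274 -1.417 -0.777] [ 8.1  1.9 -1.1]
{'n': 2, 'mean': array([0.4689, 0.3032]), 'rectc': array([0.4689, 0.3032]), 'size': (5, 0), 'ang': 69.6, 'z': array([0.0766, 0.0808, 0.085 ])}
```

Call:
carry_out([
  [[0,0,0,0,0,-0.05,0.5],[0,0,0,0,0,-0.05,0.5],[0,0,0,0,0,-0.05,0.5],[0,0,0.01,0,0,-0.05,0.5],[0,0,0.04,0,0,-0.05,0.5]],
])

```text
time_s: 4.83
eef_pos: [0.5303, 0.3934, 0.1501]
eef_rot: [-0.004, 0.174, 0.985, -0.003]
wrist_force: [-0.6, 0.0, 0.1]
opening: 0.5
grasp_force: 0.0
```

Call:
carry_out([
  [[0,0,0.035,0,0,0,0.6],[0,0,0.07,0,0,0,0.6],[0,0,0.105,0,0,0,0.6],[0,0,0.14,0,0,0,0.6],[0,0,0.17,0,0,0,0.6]],
])

```text
time_s: 5.25
eef_pos: [0.5336, 0.3952, 0.3286]
eef_rot: [0.001, 0.174, 0.985, 0.001]
wrist_force: [1.5, 0.2, 0.4]
opening: 0.596
grasp_force: 0.0
```

```bash
python3 - <<'E'
from fit import *
o=get_obs();print(o["eef_pos"].round(4),o["eef_rot"].round(4))
for n in("top","side"):
    c=snap(n);x=cloud(c);d=c["pixels"].max(2)<60
    for b in(((.47,.33,.128),(.60,.45,.15)),((.45,.13,.13),(.52,.21,.15))):
        k=box(x,*b)&d
        if k.sum()>5: print(n,line(x,k))
E
```

```text
[0.5336 0.3952 0.3286] [9.000e-04 1.739e-01 9.848e-01 7.000e-04]
top {'n': 104, 'mean': array([0.5443, 0.3892]), 'rectc': array([0.5428, 0.3911]), 'size': (16, 44), 'ang': 161.7, 'z': array([0.132 , 0.1382, 0.1421])}
top {'n': 150, 'mean': array([0.4844, 0.1705]), 'rectc': array([0.4849, 0.1705]), 'size': (63, 15), 'ang': 64.2, 'z': array([0.1345, 0.1385, 0.1428])}
side {'n': 63, 'mean': array([0.4833, 0.1632]), 'rectc': array([0.4841, 0.1668]), 'size': (62, 12), 'ang': 65.6, 'z': array([0.1338, 0.1387, 0.1409])}
```

Call:
carry_out([
  [[-0.003,-0.015,0,0,0,0.09,0.6],[-0.006,-0.03,0,0,0,0.19,0.6],[-0.01,-0.045,0,0,0,0.29,0.6],[-0.013,-0.06,0,0,0,0.39,0.6],[-0.016,-0.075,0,0,0,0.49,0.6]],
])

```text
time_s: 5.77
eef_pos: [0.517, 0.3194, 0.3245]
eef_rot: [-0.0, -0.073, 0.997, -0.0]
wrist_force: [0.1, -0.4, 0.7]
opening: 0.598
grasp_force: 0.0
```

Call:
carry_out([
  [[-0.003,-0.015,0,0,0,0.1,0.6],[-0.006,-0.03,0,0,0,0.2,0.6],[-0.01,-0.045,0,0,0,0.3,0.6],[-0.013,-0.06,0,0,0,0.4,0.6],[-0.016,-0.075,0,0,0,0.5,0.6]],
])

```text
time_s: 6.18
eef_pos: [0.501, 0.2444, 0.3246]
eef_rot: [-0.0, -0.317, 0.948, 0.0]
wrist_force: [0.1, -0.2, -0.2]
opening: 0.605
grasp_force: 0.0
```

Call:
carry_out([
  [[-0.003,-0.018,-0.005,0,0,0.1,0.6],[-0.007,-0.036,-0.015,0,0,0.2,0.6],[-0.011,-0.054,-0.03,0,0,0.3,0.6],[-0.015,-0.07,-0.055,0,0,0.4,0.6],[-0.0165,-0.075,-0.085,0,0,0.483,0.6]],
])

```text
time_s: 6.6
eef_pos: [0.4856, 0.1685, 0.2406]
eef_rot: [0.001, -0.534, 0.845, -0.001]
wrist_force: [0.3, -0.6, -0.2]
opening: 0.602
grasp_force: 0.0
```

Call:
carry_out([
  [[0,0,-0.03,0,0,0,0.6],[0,0,-0.06,0,0,0,0.6],[0,0,-0.09,0,0,0,0.6],[0,0,-0.113,0,0,0,0.6],[0,0,-0.123,0,0,0,0.6]],
])

```text
time_s: 7.02
eef_pos: [0.4824, 0.1698, 0.1132]
eef_rot: [-0.003, -0.532, 0.846, 0.001]
wrist_force: [-0.7, -0.8, -0.8]
opening: 0.597
grasp_force: 0.0
```

Call:
carry_out([
  [[0,0,0,0,0,0,0],[0,0,0,0,0,0,0],[0,0,0,0,0,0,0],[0,0,0,0,0,0,0],[0,0,0,0,0,0,0]],
])

```text
time_s: 7.43
eef_pos: [0.4865, 0.1703, 0.1184]
eef_rot: [0.001, -0.532, 0.847, -0.001]
wrist_force: [-0.2, 0.6, 4.4]
opening: -0.0
grasp_force: 2.4
```

```bash
python3 - <<'E'
from fit import *
o=get_obs();print(o["eef_pos"].round(4),o["opening"],o["grasp_force"],o["wrist_force"].round(1),o["torque"].round(2))
t=snap("top");s=snap("side")
a=cv2.resize(t["pixels"][180:300,200:300,::-1],(400,480));b=cv2.resize(s["pixels"][140:260,265:365,::-1],(400,480))
cv2.imwrite("pics/b1.png",np.hstack([a,b]))
E
```

```text
[0.4865 0.1703 0.1184] -0.00012548187590449454 2.4413124938746478 [-0.2  0.6  4.4] [ 0.06 -0.04 -0.  ]
```

View pics/b1.png

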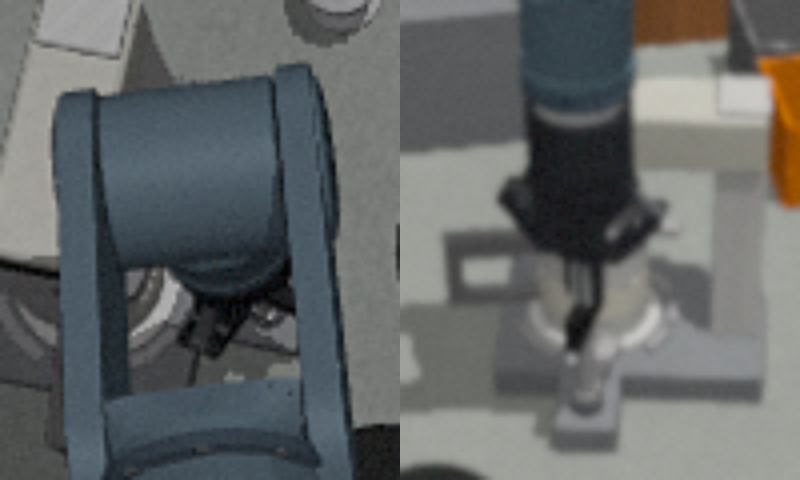

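The left half (top view) hides the fingers behind the wrist. The right half (side view) shows the fingers shut at about (585,280), with the black bar end seen below at (578,330). I'll check the point cloud there.

```bash
python3 - <<'E'
from fit import *
s=snap("side");x=cloud(s);c=s["pixels"]
cv2.imwrite("pics/b2.png",cv2.resize(c[185:245,285:345,::-1],(600,600),interpolation=cv2.INTER_CUBIC))
for v in range(196,234,3):
    print(v,[(u,*(x[v,u]*1000).round(0).astype(int),int(c[v,u].max())) for u in range(300,322,3)])
E
```

```text
196 [(300, np.int64(457), np.int64(191), np.int64(196), 35), (303, np.int64(463), np.int64(162), np.int64(217), 30), (306, np.int64(471), np.int64(157), np.int64(219), 33), (309, np.int64(480), np.int64(162), np.int64(215), 29), (312, np.int64(487), np.int64(152), np.int64(221), 34), (315, np.int64(496), np.int64(152), np.int64(220), 29), (318, np.int64(522), np.int64(269), np.int64(131), 84), (321, np.int64(532), np.int64(269), np.int64(129), 68)]
199 [(300, np.int64(455), np.int64(172), np.int64(200), 26), (303, np.int64(464), np.int64(181), np.int64(191), 38), (306, np.int64(470), np.int64(155), np.int64(210), 28), (309, np.int64(482), np.int64(180), np.int64(190), 31), (312, np.int64(487), np.int64(149), np.int64(212), 39), (315, np.int64(496), np.int64(156), np.int64(206), 40), (318, np.int64(520), np.int64(253), np.int64(131), 84), (321, np.int64(512), np.int64(143), np.int64(213), 31)]
202 [(300, np.int64(454), np.int64(172), np.int64(189), 50), (303, np.int64(463), np.int64(172), np.int64(187), 40), (306, np.int64(471), np.int64(164), np.int64(192), 29), (309, np.int64(480), 
[... 4089 characters left out ...]
4(166), np.int64(86), 110), (312, np.int64(486), np.int64(163), np.int64(87), 113), (315, np.int64(502), np.int64(210), np.int64(45), 152), (318, np.int64(512), np.int64(210), np.int64(43), 131), (321, np.int64(524), np.int64(223), np.int64(31), 141)]
232 [(300, np.int64(454), np.int64(219), np.int64(31), 89), (303, np.int64(464), np.int64(220), np.int64(29), 92), (306, np.int64(474), np.int64(219), np.int64(29), 95), (309, np.int64(477), np.int64(169), np.int64(71), 91), (312, np.int64(486), np.int64(162), np.int64(76), 112), (315, np.int64(500), np.int64(194), np.int64(46), 113), (318, np.int64(512), np.int64(211), np.int64(30), 138), (321, np.int64(522), np.int64(212), np.int64(28), 136)]
```

View pics/b2.png

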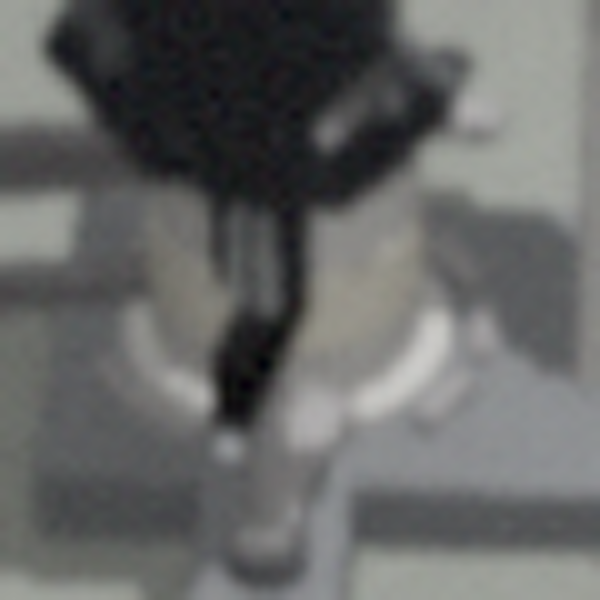

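The crop shows the fingers above and at the bar, with the bar end at (240,390) not displaced. The reading of 0 opening is odd, so I'll hold once more and read it again.

Call:
carry_out([
  [[0,0,0,0,0,0,0],[0,0,0,0,0,0,0],[0,0,0,0,0,0,0],[0,0,0,0,0,0,0],[0,0,0,0,0,0,0]],
])

```text
time_s: 8.0
eef_pos: [0.4866, 0.1703, 0.1184]
eef_rot: [0.001, -0.532, 0.847, -0.001]
wrist_force: [-0.5, 1.1, 6.5]
opening: -0.001
grasp_force: 3.3
```

Call:
carry_out([
  [[0,0,0,0,0,0,0.6],[0,0,0,0,0,0,0.6],[0,0,0,0,0,0,0.6],[0,0,0,0,0,0,0.6],[0,0,0,0,0,0,0.6]],
])

```text
time_s: 8.42
eef_pos: [0.4848, 0.1701, 0.1164]
eef_rot: [-0.0, -0.532, 0.847, 0.0]
wrist_force: [-1.0, -0.4, -0.3]
opening: 0.603
grasp_force: 0.0
```

```bash
python3 - <<'E'
from fit import *
o=get_obs();print(o["eef_pos"].round(4),o["opening"],o["wrist_force"].round(1))
s=snap("side");c=s["pixels"]
cv2.imwrite("pics/b3.png",cv2.resize(c[185:245,275:355,::-1],(800,600),interpolation=cv2.INTER_CUBIC))
E
```

```text
[0.4848 0.1701 0.1164] 0.6033901056265076 [-1.  -0.4 -0.3]
```

View pics/b3.png

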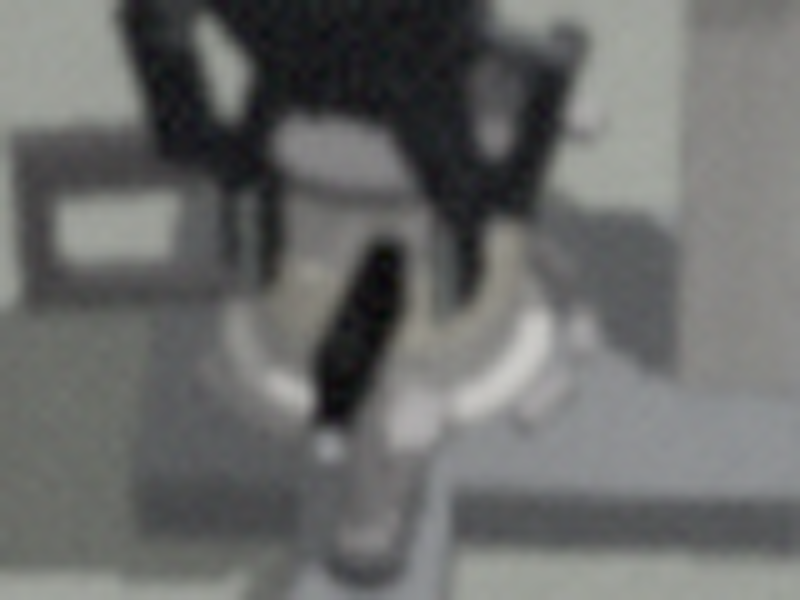

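The fingers straddle the bar, left tip at (265,275) and right tip at (455,300), but too high. The pads only caught the bar's top edge and slipped off. I'll lower to the nominal 19 mm offset, TCP about 0.104, and close again.

Call:
carry_out([
  [[0,0,-0.005,0,0,0,0.6],[0,0,-0.01,0,0,0,0.6],[0,0,-0.013,0,0,0,0.6],[0,0,-0.013,0,0,0,0.3],[0,0,-0.013,0,0,0,0]],
])

```text
time_s: 8.88
eef_pos: [0.4849, 0.17, 0.1032]
eef_rot: [-0.0, -0.532, 0.847, 0.0]
wrist_force: [-0.3, -0.6, 0.3]
opening: 0.325
grasp_force: 0.0
```

Call:
carry_out([
  [[0,0,0,0,0,0,0],[0,0,0,0,0,0,0],[0,0,0,0,0,0,0],[0,0,0,0,0,0,0],[0,0,0,0,0,0,0]],
])

```text
time_s: 9.3
eef_pos: [0.4853, 0.1701, 0.1039]
eef_rot: [0.0, -0.532, 0.847, -0.0]
wrist_force: [-2.1, -0.2, 0.7]
opening: 0.146
grasp_force: 59.8
```

Call:
carry_out([
  [[0,0,0,0,0,-0.08,0],[0,0,0,0,0,-0.18,0],[0,0,0,0,0,-0.28,0],[0,0,0,0,0,-0.38,0],[0,0,0,0,0,-0.48,0]],
])

```text
time_s: 9.72
eef_pos: [0.4847, 0.1705, 0.1039]
eef_rot: [-0.0, -0.313, 0.95, 0.0]
wrist_force: [-3.5, 1.7, 3.4]
opening: 0.144
grasp_force: 60.1
```

Call:
carry_out([
  [[0,0,0,0,0,-0.1,0],[0,0,0,0,0,-0.2,0],[0,0,0,0,0,-0.3,0],[0,0,0,0,0,-0.4,0],[0,0,0,0,0,-0.5,0]],
])

```text
time_s: 10.13
eef_pos: [0.4844, 0.1713, 0.1039]
eef_rot: [-0.001, -0.069, 0.998, 0.001]
wrist_force: [-4.6, 6.3, 4.3]
opening: 0.142
grasp_force: 60.2
```

Call:
carry_out([
  [[0,0,0,0,0,-0.08,0],[0,0,0,0,0,-0.14,0],[0,0,0,0,0,-0.18,0],[0,0,0,0,0,-0.22,0],[0,0,0,0,0,-0.25,0]],
])

```text
time_s: 10.55
eef_pos: [0.4843, 0.1716, 0.1039]
eef_rot: [-0.001, 0.053, 0.999, 0.001]
wrist_force: [-4.6, 5.3, 4.3]
opening: 0.144
grasp_force: 70.2
```

```bash
python3 - <<'E'
from fit import *
o=get_obs();print(o["eef_rot"].round(4),o["torque"].round(3),o["wrist_force"].round(1),o["q"].round(2))
E
```

```text
[-7.000e-04  5.320e-02  9.986e-01  8.000e-04] [1.032 0.715 1.597] [-4.6  5.3  4.3] [ 0.11  0.17  1.85  0.    1.12 -1.36]
```

Call:
carry_out([
  [[0,0,0,0,0,0.04,0],[0,0,0,0,0,0.04,0.5],[0,0,0,0,0,0.04,0.5],[0,0,0,0,0,0.04,0.5],[0,0,0.02,0,0,0.04,0.5]],
])

```text
time_s: 10.97
eef_pos: [0.4826, 0.1694, 0.1205]
eef_rot: [-0.003, 0.034, 0.999, -0.001]
wrist_force: [-0.5, -0.2, -0.5]
opening: 0.501
grasp_force: 0.0
```

Call:
carry_out([
  [[0,0,0.035,0,0,0,0.6],[0,0,0.07,0,0,0,0.6],[0,0,0.1,0,0,0,0.6],[-0.02,0.01,0.11,0,0,0,0.6],[-0.05,0.03,0.11,0,0,0,0.6]],
])

```text
time_s: 11.38
eef_pos: [0.4391, 0.199, 0.2379]
eef_rot: [0.004, 0.036, 0.999, 0.0]
wrist_force: [0.7, 0.9, -0.5]
opening: 0.603
grasp_force: 0.0
```

Call:
carry_out([
  [[-0.013,0.02,0,0,0,-0.02,0.6],[-0.016,0.04,0,0,0,-0.05,0.6],[-0.017,0.06,0,0,0,-0.08,0.6],[-0.018,0.08,0,0,0,-0.09,0.6],[-0.018,0.09,0,0,0,-0.09,0.6]],
])

```text
time_s: 11.8
eef_pos: [0.4172, 0.2917, 0.234]
eef_rot: [0.0, 0.079, 0.997, 0.0]
wrist_force: [0.1, -0.8, 0.7]
opening: 0.604
grasp_force: 0.0
```

```bash
python3 - <<'E'
from fit import *
o=get_obs();r=o["eef_rot"];print(o["eef_pos"].round(4),"yaw",2*np.degrees(np.arctan2(r[2],r[1]))-90)
for n in("top","side"):
    c=snap(n);x=cloud(c);d=c["pixels"].max(2)<60
    for nm,k in(("A",box(x,(.47,.33,.128),(.60,.45,.15))&d),("B",box(x,(.44,.12,.13),(.54,.22,.15))&d),("H",box(x,(.37,.25,.105),(.445,.34,.13)))):
        if k.sum()>5: print(n,nm,line(x,k))
E
```

```text
[0.4172 0.2917 0.234 ] yaw 80.96273548395723
top B {'n': 151, 'mean': array([0.4839, 0.1705]), 'rectc': array([0.4835, 0.1709]), 'size': (14, 62), 'ang': 176.3, 'z': array([0.1348, 0.1391, 0.1426])}
side B {'n': 85, 'mean': array([0.4829, 0.1653]), 'rectc': array([0.4833, 0.167 ]), 'size': (15, 58), 'ang': 178.2, 'z': array([0.1316, 0.1373, 0.1404])}
side H {'n': 103, 'mean': array([0.4163, 0.2861]), 'rectc': array([0.4161, 0.2872]), 'size': (21, 55), 'ang': 174.3, 'z': array([0.1081, 0.116 , 0.1204])}
```

Call:
carry_out([
  [[-0.003,-0.0005,-0.035,0,0,0.03,0.6],[-0.003,-0.0005,-0.07,0,0,0.05,0.6],[-0.003,-0.0005,-0.105,0,0,0.05,0.6],[-0.003,-0.0005,-0.135,0,0,0.05,0.6],[-0.003,-0.0005,-0.144,0,0,0.05,0.6]],
])

```text
time_s: 12.32
eef_pos: [0.4112, 0.287, 0.085]
eef_rot: [-0.004, 0.054, 0.999, -0.002]
wrist_force: [-0.5, -1.2, -0.1]
opening: 0.598
grasp_force: 0.0
```

Call:
carry_out([
  [[0,0,0,0,0,0,0.4],[0,0,0,0,0,0,0.2],[0,0,0,0,0,0,0],[0,0,0,0,0,0,0],[0,0,0,0,0,0,0]],
])

```text
time_s: 12.73
eef_pos: [0.416, 0.2902, 0.092]
eef_rot: [0.002, 0.054, 0.999, 0.001]
wrist_force: [-0.7, -0.6, 5.3]
opening: 0.135
grasp_force: 61.4
```

Call:
carry_out([
  [[0,0,0,0,0,0,0],[0,0,0,0,0,0,0],[0,0,0,0,0,0,0],[0,0,0,0,0,0,0],[0,0,0,0,0,0,0]],
])

```text
time_s: 13.15
eef_pos: [0.4156, 0.2903, 0.0918]
eef_rot: [0.002, 0.054, 0.999, 0.001]
wrist_force: [-0.1, 0.3, 8.0]
opening: 0.139
grasp_force: 61.7
```

Call:
carry_out([
  [[0,0,0.003,0,0,0,0],[0,0,0.007,0,0,0,0],[0,0,0.011,0,0,0,0],[0,0,0.014,0,0,0,0],[0,0,0.016,0,0,0,0]],
])

```text
time_s: 13.57
eef_pos: [0.4137, 0.2894, 0.1058]
eef_rot: [-0.001, 0.054, 0.999, -0.0]
wrist_force: [0.0, -0.2, -2.8]
opening: 0.134
grasp_force: 60.4
```

```bash
python3 - <<'E'
from fit import *
o=get_obs();r=o["eef_rot"];print(o["eef_pos"].round(4),r.round(4),o["wrist_force"].round(1),o["torque"].round(2),o["opening"])
s=snap("side");c=s["pixels"]
cv2.imwrite("pics/l1.png",cv2.resize(c[160:245,260:370,::-1],(776,600),interpolation=cv2.INTER_CUBIC))
x=cloud(s);k=box(x,(.42,.2,.10),(.57,.3,.158))&(np.abs(x[...,0]-.505)<.05)
p=x[k];A=np.c_[p[:,:2],np.ones(len(p))]
for lo,hi in((.115,.15),):
    q=p[(p[:,2]>lo)&(p[:,2]<hi)];
    for _ in range(4):
        f=np.linalg.lstsq(np.c_[q[:,:2],np.ones(len(q))],q[:,2],rcond=None)[0];e=q[:,2]-np.c_[q[:,:2],np.ones(len(q))]@f;q=q[abs(e)<.004]
    print(len(q),f.round(3),q.mean(0).round(4))
E
```

```text
[0.4137 0.2894 0.1058] [-5.000e-04  5.390e-02  9.985e-01 -2.000e-04] [ 0.  -0.2 -2.8] [ 0.01  0.27 -0.01] 0.13431912198318752
167 [0.026 0.172 0.08 ] [0.5049 0.2622 0.1376]
```

View pics/l1.png

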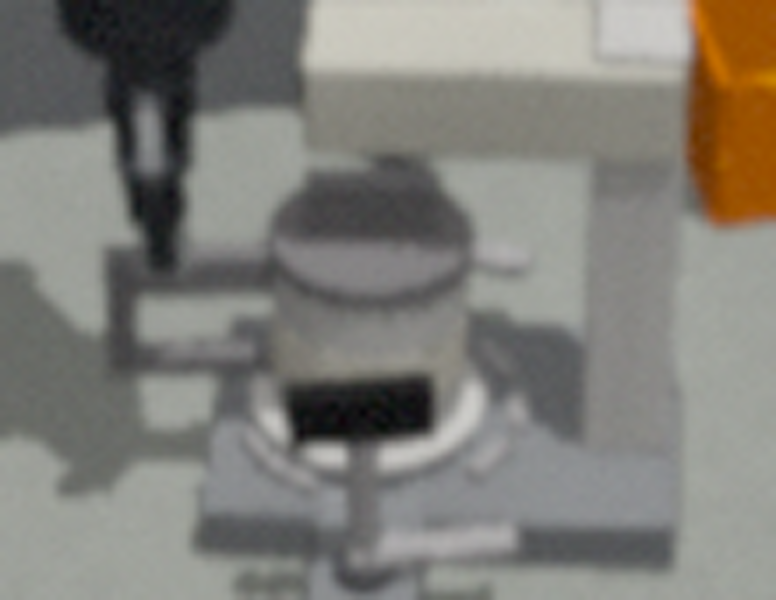

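The side crop shows the canister lifted with its handle in the fingers at (165,265) and the lid at (370,265). Both clamps are clear. The rear may sag, so I'll measure the lid's tilt.

```bash
cat > tilt.py <<'E'
from fit import *
import sys
def lid(x,cx,cy,zlo,zhi,r=.04,yaw=-6):
    c,s=np.cos(np.radians(yaw)),np.sin(np.radians(yaw));dx,dy=x[...,0]-cx,x[...,1]-cy
    u,v=c*dx+s*dy,-s*dx+c*dy
    k=(np.hypot(u,v)<r)&(abs(v)>.013)&(x[...,2]>zlo)&(x[...,2]<zhi)
    q=np.c_[u[k],v[k],np.ones(k.sum()),x[...,2][k]]
    for _ in range(6):
        f=np.linalg.lstsq(q[:,:3],q[:,3],rcond=None)[0];e=q[:,3]-q[:,:3]@f;q=q[abs(e)<max(.0035,2*np.std(e)*.9)]
    return len(q),f.round(4)
E
python3 - <<'E'
from tilt import *
print("before",lid(np.load("clouds.npz")["Q"],.51,.2825,.115,.145))
c=snap("side");print("now",lid(cloud(c),.51,.2825,.12,.16)); print(get_obs()["wrist_force"].round(1),get_obs()["torque"].round(2),get_obs()["eef_pos"].round(4))
E
```

```text
before (89, array([ 0.0065, -0.0024,  0.1288]))
now (87, array([-0.0276,  0.0015,  0.1399]))
[-0.3 -0.1 -2.3] [0.03 0.21 0.02] [0.4141 0.2895 0.1059]
```

The canister hangs free, sagging about 2° and lifted 11 mm at its centre. I'll correct the tilt and height, then draw it forward.

Call:
carry_out([
  [[0,0,0.001,0,-0.006,0,0],[0,0,0.002,0,-0.015,0,0],[0,0,0.003,0.002,-0.025,0,0],[0,0,0.003,0.003,-0.03,0,0],[0,0,0.003,0.003,-0.03,0,0]],
])

```text
time_s: 14.08
eef_pos: [0.4139, 0.2896, 0.1086]
eef_rot: [0.015, 0.054, 0.998, 0.002]
wrist_force: [-0.3, 1.2, -2.5]
opening: 0.133
grasp_force: 60.4
```

Call:
carry_out([
  [[-0.005,0.001,0,0,0,0,0],[-0.015,0.003,0,0,0,0,0],[-0.028,0.006,0,0,0,0,0],[-0.042,0.009,0,0,0,0,0],[-0.056,0.013,0,0,0,0,0]],
])

```text
time_s: 14.5
eef_pos: [0.3562, 0.3027, 0.1084]
eef_rot: [0.014, 0.054, 0.998, 0.002]
wrist_force: [0.4, 0.1, -3.5]
opening: 0.134
grasp_force: 60.4
```

Call:
carry_out([
  [[-0.014,0.003,0,0,0,0,0],[-0.028,0.006,0,0,0,0,0],[-0.042,0.009,0,0,0,0,0],[-0.055,0.012,0,0,0,0,0],[-0.06,0.014,0,0,0,0,0]],
])

```text
time_s: 14.92
eef_pos: [0.2958, 0.3168, 0.1085]
eef_rot: [0.014, 0.053, 0.998, 0.002]
wrist_force: [-0.2, 0.3, -3.2]
opening: 0.134
grasp_force: 60.4
```

```bash
python3 - <<'E'
from tilt import *
o=get_obs();print(o["eef_pos"].round(4),o["eef_rot"].round(4),o["wrist_force"].round(1),o["torque"].round(2),o["q"].round(2))
for n in("side","top"): print(n,lid(cloud(snap(n)),.394,.309,.125,.165))
E
```

```text
[0.2958 0.3168 0.1085] [0.0144 0.0533 0.9985 0.0022] [-0.2  0.3 -3.2] [0.02 0.36 0.03] [ 0.55 -0.04  2.06 -0.01  1.09 -0.9 ]
side (94, array([ 0.0073, -0.0191,  0.1442]))
top (382, array([-0.0125,  0.0173,  0.1452]))
```

Call:
carry_out([
  [[0,0,0.01,0,0,0,0],[0,0,0.035,0,0,0,0],[0,0,0.065,0,0,0,0],[0,0,0.095,0,0,0,0],[0,0,0.115,0,0,0,0]],
])

```text
time_s: 15.43
eef_pos: [0.3001, 0.317, 0.2277]
eef_rot: [0.017, 0.054, 0.998, 0.003]
wrist_force: [1.0, -0.4, -3.3]
opening: 0.135
grasp_force: 60.5
```

Call:
carry_out([
  [[0.004,-0.01,0.01,0,0,0.01,0],[0.012,-0.029,0.015,0,0,0.03,0],[0.022,-0.053,0.015,0,0,0.05,0],[0.032,-0.077,0.015,0,0,0.07,0],[0.042,-0.101,0.015,0,0,0.09,0]],
])

```text
time_s: 15.85
eef_pos: [0.3413, 0.2143, 0.2399]
eef_rot: [0.016, 0.008, 1.0, 0.003]
wrist_force: [0.1, 0.7, -3.8]
opening: 0.137
grasp_force: 60.4
```

Call:
carry_out([
  [[0.01,-0.024,0,0,0,0.02,0],[0.02,-0.048,0,0,0,0.04,0],[0.03,-0.072,0,0,0,0.06,0],[0.04,-0.096,0,0,0,0.08,0],[0.05,-0.12,0,0,0,0.1,0]],
])

```text
time_s: 16.27
eef_pos: [0.3912, 0.0936, 0.2398]
eef_rot: [0.015, -0.041, 0.999, 0.003]
wrist_force: [0.2, 0.5, -2.9]
opening: 0.134
grasp_force: 60.4
```

Call:
carry_out([
  [[0.01,-0.024,0,0,0,0.02,0],[0.02,-0.048,0,0,0,0.05,0],[0.029,-0.072,0,0,0,0.08,0],[0.036,-0.094,0,0,0,0.1,0],[0.039,-0.106,0,0,0,0.11,0]],
])

```text
time_s: 16.68
eef_pos: [0.4305, -0.0138, 0.2398]
eef_rot: [0.015, -0.095, 0.995, 0.003]
wrist_force: [-0.3, -0.0, -3.6]
opening: 0.139
grasp_force: 60.5
```

```bash
python3 - <<'E'
from tilt import *
o=get_obs();r=o["eef_rot"];print(o["eef_pos"].round(4),r.round(4),"yaw",2*np.degrees(np.arctan2(r[2],r[1]))-90,o["wrist_force"].round(1),o["torque"].round(2))
# lidgrip / canister axis from clouds
for n in("side","top"):
    x=cloud(snap(n))
    print(n,"hi",line(x,box(x,(.46,-.06,.292),(.6,.07,.33))))
    for cz in((.26,.29),): print(n,"lid",lid(x,.522,.007,*cz,yaw=11),line(x,box(x,(.46,-.06,.262),(.6,.07,.288))))
    k=box(x,(.36,-.45,.07),(.68,-.15,.09));p=(x[k][:,:2]*1000).astype(np.float32);print(n,"crate",cv2.minAreaRect(p))
E
```

```text
[ 0.4305 -0.0138  0.2398] [ 0.0149 -0.0951  0.9954  0.0034] yaw 100.91516743483527 [-0.3 -0.  -3.6] [0.05 0.28 0.04]
side hi {'n': 194, 'mean': array([ 0.5187, -0.0007]), 'rectc': array([0.5198, 0.0028]), 'size': (60, 20), 'ang': 11.9, 'z': array([0.2943, 0.3038, 0.3067])}
side lid (165, array([-0.0057, -0.001 ,  0.2767])) {'n': 641, 'mean': array([ 0.5147, -0.0142]), 'rectc': array([ 5.179e-01, -4.000e-04]), 'size': (90, 93), 'ang': 172.0, 'z': array([0.2675, 0.2763, 0.2796])}
side crate ((499.93499755859375, -282.74163818359375), (241.6151580810547, 173.74586486816406), 11.0131254196167)
top hi {'n': 21, 'mean': array([0.5332, 0.0031]), 'rectc': array([0.5282, 0.0026]), 'size': (47, 13), 'ang': 2.4, 'z': array([0.3026, 0.3055, 0.3073])}
top lid (150, array([-0.0194, -0.003 ,  0.2774])) {'n': 359, 'mean': array([0.5431, 0.0098]), 'rectc': array([0.5306, 0.01  ]), 'size': (67, 91), 'ang': 109.9, 'z': array([0.2729, 0.2766, 0.2797])}
top crate ((500.5137939453125, -282.9583740234375), (241.21572875976562, 173.19786071777344), 10.62121295928955)
```

Call:
carry_out([
  [[0.001,0.001,-0.01,0,0,0,0],[0.002,0.003,-0.035,0,0,0,0],[0.003,0.004,-0.065,0,0,0,0],[0.003,0.004,-0.095,0,0,0,0],[0.003,0.004,-0.12,0,0,0,0]],
])

```text
time_s: 17.2
eef_pos: [0.4312, -0.0051, 0.1166]
eef_rot: [0.014, -0.096, 0.995, 0.005]
wrist_force: [0.3, 0.6, -4.3]
opening: 0.131
grasp_force: 60.4
```

Call:
carry_out([
  [[0,0,-0.015,0,0,0,0],[0,0,-0.028,0,0,0,0],[0,0,-0.037,0,0,0,0],[0,0,-0.043,0,0,0,0],[0,0,-0.046,0,0,0,0]],
])

```text
time_s: 17.62
eef_pos: [0.4319, -0.0058, 0.072]
eef_rot: [0.014, -0.096, 0.995, 0.005]
wrist_force: [0.4, -0.5, -2.5]
opening: 0.137
grasp_force: 60.4
```

Call:
carry_out([
  [[0,0,-0.001,0,0,0,0],[0,0,-0.002,0,0,0,0],[0,0,-0.003,0,0,0,0],[0,0,-0.004,0,0,0,0],[0,0,-0.005,0,0,0,0]],
])

```text
time_s: 18.03
eef_pos: [0.4327, -0.0066, 0.0681]
eef_rot: [0.015, -0.096, 0.995, 0.004]
wrist_force: [-0.6, 0.3, -2.7]
opening: 0.138
grasp_force: 60.4
```

```bash
python3 - <<'E'
from tilt import *
o=get_obs();print(o["eef_pos"].round(4),o["wrist_force"].round(1),o["torque"].round(2))
for n in("side","top"): print(n,lid(cloud(snap(n)),.523,.007,.085,.12,yaw=11))
E
```

```text
[ 0.4327 -0.0066  0.0681] [-0.6  0.3 -2.7] [-0.04  0.32 -0.02]
side (149, array([-4.800e-03, -1.000e-04,  1.048e-01]))
top (132, array([0.0344, 0.0061, 0.1034]))
```

Call:
carry_out([
  [[0,0,-0.0006,0,0,0,0],[0,0,-0.0012,0,0,0,0],[0,0,-0.0018,0,0,0,0],[0,0,-0.0024,0,0,0,0],[0,0,-0.003,0,0,0,0]],
])

```text
time_s: 18.55
eef_pos: [0.4319, -0.0065, 0.0657]
eef_rot: [0.014, -0.096, 0.995, 0.004]
wrist_force: [-10.8, 0.2, 20.9]
opening: 0.136
grasp_force: 63.3
```

Call:
carry_out([
  [[0,0,0.0005,0,0,0,0],[0,0,0.001,0,0,0,0],[0,0,0.0013,0,0,0,0.2],[0,0,0.0013,0,0,0,0.4],[0,0,0.0013,0,0,0,0.5]],
])

```text
time_s: 18.97
eef_pos: [0.4328, -0.0066, 0.0662]
eef_rot: [0.015, -0.096, 0.995, 0.004]
wrist_force: [0.2, 0.0, -0.0]
opening: 0.472
grasp_force: 0.0
```

Call:
carry_out([
  [[0,0,0.01,0,0,0,0.6],[0,0,0.04,0,0,0,0.6],[0,0,0.075,0,0,0,0.6],[0,0,0.11,0,0,0,0.6],[-0.005,0,0.13,0,0.015,0,0.6]],
])

```text
time_s: 19.38
eef_pos: [0.4291, -0.0069, 0.2007]
eef_rot: [0.01, -0.096, 0.995, 0.004]
wrist_force: [0.9, -0.6, 0.4]
opening: 0.602
grasp_force: 0.0
```

```bash
python3 - <<'E'
from tilt import *
o=get_obs();r=o["eef_rot"];print(o["eef_pos"].round(4),r.round(4),o["opening"],o["wrist_force"].round(1))
for n in("side","top"):
    c=snap(n,f"pics/m_{n}.png");x=cloud(c);print(n,lid(x,.523,.007,.085,.125,yaw=11))
    k=box(x,(.46,-.06,.122),(.6,.07,.142))
    if k.sum()>5:print("bar",line(x,k))
    k=box(x,(.46,-.06,.095),(.6,.07,.115));p=(x[k][:,:2]*1000).astype(np.float32);print("lid circle",cv2.minEnclosingCircle(p),len(p))
    k=box(x,(.38,-.06,.085),(.46,.05,.105))
    if k.sum()>5:print("handle",line(x,k))
E
```

```text
[ 0.4291 -0.0069  0.2007] [ 0.0097 -0.0959  0.9953  0.0041] 0.6016278184028799 [ 0.9 -0.6  0.4]
side (147, array([-0.0027,  0.0038,  0.1037]))
bar {'n': 140, 'mean': array([0.5198, 0.0075]), 'rectc': array([0.5206, 0.0088]), 'size': (60, 21), 'ang': 12.7, 'z': array([0.1244, 0.1311, 0.1341])}
lid circle ((513.1151123046875, 6.810583114624023), 55.17488479614258) 507
handle {'n': 115, 'mean': array([ 0.431 , -0.0105]), 'rectc': array([ 0.4312, -0.0078]), 'size': (59, 21), 'ang': 11.8, 'z': array([0.0879, 0.0921, 0.0954])}
top (1, array([-0.0023,  0.0025,  0.1052]))
lid circle ((522.8722534179688, 17.93419075012207), 44.22524642944336) 29
handle {'n': 40, 'mean': array([ 0.4126, -0.0107]), 'rectc': array([ 0.4142, -0.011 ]), 'size': (21, 14), 'ang': 32.4, 'z': array([0.0881, 0.0921, 0.0969])}
```

The canister stands upright on the mat with its lid at 0.104 and no tilt. Now I'll move over the lid grip at about (0.5215, 0.0115).

Call:
carry_out([
  [[0.01,0.002,0,-0.002,0.006,0,0.6],[0.033,0.006,0,-0.004,0.012,0.01,0.6],[0.06,0.012,0,-0.004,0.016,0.01,0.6],[0.083,0.017,0,-0.004,0.016,0.01,0.6],[0.093,0.0185,0,-0.004,0.016,0.01,0.6]],
])

```text
time_s: 19.9
eef_pos: [0.5221, 0.0126, 0.1954]
eef_rot: [-0.001, -0.101, 0.995, 0.004]
wrist_force: [-0.3, -0.3, -0.1]
opening: 0.603
grasp_force: 0.0
```

Call:
carry_out([
  [[0,0,-0.015,0,0,0,0.6],[0,0,-0.032,0,0,0,0.6],[0,0,-0.045,0,0,0,0.6],[0,0,-0.055,0,0,0,0.6],[0,0,-0.06,0,0,0,0.6]],
])

```text
time_s: 20.32
eef_pos: [0.5187, 0.0122, 0.1341]
eef_rot: [-0.003, -0.101, 0.995, 0.004]
wrist_force: [-0.4, -0.1, -0.5]
opening: 0.601
grasp_force: 0.0
```

Call:
carry_out([
  [[0,0,-0.005,0,0,0,0.6],[0,0,-0.01,0,0,0,0.6],[0,0,-0.015,0,0,0,0.6],[0,0,-0.018,0,0,0,0.6],[0,0,-0.02,0,0,0,0.6]],
])

```text
time_s: 20.73
eef_pos: [0.5203, 0.012, 0.1158]
eef_rot: [-0.001, -0.101, 0.995, 0.004]
wrist_force: [0.6, 1.0, 0.4]
opening: 0.604
grasp_force: 0.0
```

```bash
python3 - <<'E'
from tilt import *
o=get_obs();r=o["eef_rot"];print(o["eef_pos"].round(4),r.round(4),o["wrist_force"].round(1))
c=snap("side");x=cloud(c)
cv2.imwrite("pics/g1.png",cv2.resize(c["pixels"][210:310,280:400,::-1],(720,600),interpolation=cv2.INTER_CUBIC))
E
```

```text
[0.5203 0.012  0.1158] [-0.0012 -0.1008  0.9949  0.004 ] [0.6 1.  0.4]
```

View pics/g1.png

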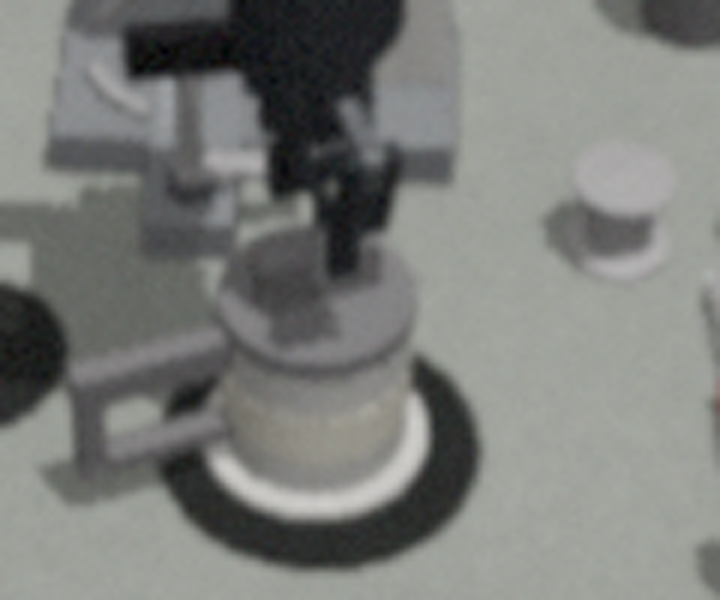

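The side crop shows the canister upright in the middle of the mat, with the lid ellipse centred at about (317,302) and the near finger at (340,260). I'll cast the lid centre to check the grip centring.

```bash
python3 - <<'E'
from tilt import *
c=snap("side");x=cloud(c)
for uv in((317,302),(218,300),(416,300)):
    print(onplane(c,[(uv[0]/6+280-.4,uv[1]/6+210-.4)],.104).round(4))
k=box(x,(.46,-.045,.108),(.6,.06,.136));p=x[k]
for xb in np.arange(.48,.57,.01):
    q=p[abs(p[:,0]-xb)<.005]
    if len(q): print(xb.round(2),len(q),q.min(0).round(3),q.max(0).round(3))
k=box(x,(.44,-.06,.098),(.6,.08,.106));q=(x[k][:,:2]*1000);u,v=q.min(0),q.max(0);print("lid",u,v)
E
```

```text
[[0.5203 0.0047 0.104 ]]
[[0.4753 0.0136 0.104 ]]
[[ 0.5657 -0.0017  0.104 ]]
0.49 18 [ 0.491 -0.001  0.109] [0.495 0.014 0.132]
0.5 38 [ 0.495 -0.004  0.108] [0.505 0.013 0.134]
0.51 34 [ 0.505 -0.003  0.109] [0.515 0.017 0.134]
0.52 15 [0.515 0.001 0.109] [0.524 0.017 0.133]
0.53 6 [ 0.527 -0.037  0.108] [0.533 0.005 0.114]
0.54 16 [0.536 0.004 0.109] [0.545 0.009 0.13 ]
0.55 16 [0.545 0.006 0.109] [0.551 0.012 0.132]
lid [463.7191426  -38.13479807] [568.37166708  55.00304919]
```

Call:
carry_out([
  [[0,-0.001,-0.002,0,0,0,0.6],[0,-0.002,-0.004,0,0,0,0.6],[0,-0.002,-0.006,0,0,0,0.6],[0,-0.002,-0.008,0,0,0,0.6],[0,-0.002,-0.009,0,0,0,0.6]],
])

```text
time_s: 21.25
eef_pos: [0.5201, 0.0101, 0.1067]
eef_rot: [-0.001, -0.101, 0.995, 0.004]
wrist_force: [-0.5, 0.5, 0.4]
opening: 0.601
grasp_force: 0.0
```

Call:
carry_out([
  [[0,0,0,0,0,0,0.4],[0,0,0,0,0,0,0.2],[0,0,0,0,0,0,0],[0,0,0,0,0,0,0],[0,0,0,0,0,0,0]],
])

```text
time_s: 21.67
eef_pos: [0.5204, 0.0103, 0.1072]
eef_rot: [-0.001, -0.101, 0.995, 0.004]
wrist_force: [-0.3, 1.7, 2.0]
opening: 0.156
grasp_force: 58.7
```

Call:
carry_out([
  [[0,0,0,0,0,0,0],[0,0,0,0,0,0,0],[0,0,0,0,0,0,0],[0,0,0.003,0,0,0,0],[0,0,0.006,0,0,0,0]],
])

```text
time_s: 22.08
eef_pos: [0.5195, 0.0099, 0.1124]
eef_rot: [-0.002, -0.101, 0.995, 0.004]
wrist_force: [0.1, 0.4, -3.4]
opening: 0.155
grasp_force: 58.7
```

Call:
carry_out([
  [[0,0,0.01,0,0,0,0],[0,0,0.035,0,0,0,0],[0,0,0.065,0,0,0,0],[0,0,0.095,0,0,0,0],[0,0,0.115,0,0,0,0]],
])

```text
time_s: 22.5
eef_pos: [0.5211, 0.0097, 0.2315]
eef_rot: [0.0, -0.101, 0.995, 0.003]
wrist_force: [1.7, -0.2, -3.1]
opening: 0.159
grasp_force: 59.0
```

Call:
carry_out([
  [[0,-0.008,0.01,0,0,0,0],[0.001,-0.024,0.015,0,0,0,0],[0.002,-0.048,0.015,0,0,0,0],[0.003,-0.073,0.015,0,0,0,0],[0.004,-0.098,0.015,0,0,0,0]],
])

```text
time_s: 22.92
eef_pos: [0.5236, -0.0893, 0.2425]
eef_rot: [-0.002, -0.101, 0.995, 0.004]
wrist_force: [0.4, 0.4, -3.4]
opening: 0.157
grasp_force: 58.9
```

Call:
carry_out([
  [[0.001,-0.025,0,0,0,0,0],[0.002,-0.05,0,0,0,0,0],[0.003,-0.075,0,0,0,0,0],[0.004,-0.1,0,0,0,0,0],[0.005,-0.122,0,0,0,0,0]],
])

```text
time_s: 23.33
eef_pos: [0.5283, -0.212, 0.2421]
eef_rot: [-0.002, -0.1, 0.995, 0.004]
wrist_force: [0.1, 0.3, -2.9]
opening: 0.159
grasp_force: 58.9
```

Call:
carry_out([
  [[0.001,-0.02,0,0,0,0,0],[0.002,-0.04,0,0,0,0,0],[0.003,-0.055,0,0,0,0,0],[0.004,-0.064,0,0,0,0,0],[0.004,-0.067,0,0,0,0,0]],
])

```text
time_s: 23.75
eef_pos: [0.5328, -0.2784, 0.2423]
eef_rot: [-0.002, -0.1, 0.995, 0.004]
wrist_force: [-0.6, 0.6, -3.4]
opening: 0.153
grasp_force: 58.9
```

```bash
python3 - <<'E'
from tilt import *
o=get_obs();r=o["eef_rot"];print(o["eef_pos"].round(4),r.round(4),"yaw",2*np.degrees(np.arctan2(r[2],r[1]))-90,o["wrist_force"].round(1),o["torque"].round(2),o["opening"])
c=snap("side","pics/c1.png");x=cloud(c)
print(lid(x,.5324,-.277,.22,.26,yaw=11))
for a,b in(((.37,-.40,.215),(.47,-.2,.245)),((.46,-.36,.26),(.6,-.2,.285))):
    k=box(x,a,b)
    if k.sum()>5: print(line(x,k))
k=box(x,(.46,-.36,.236),(.6,-.2,.25));q=x[k]*1000;print(q.min(0),q.max(0))
E
```

```text
[ 0.5328 -0.2784  0.2423] [-0.0017 -0.1     0.995   0.0043] yaw 101.48262693645012 [-0.6  0.6 -3.4] [0.01 0.01 0.01] 0.15347897686041484
(351, array([0.0023, 0.0217, 0.2406]))
{'n': 249, 'mean': array([ 0.4421, -0.299 ]), 'rectc': array([ 0.4425, -0.2976]), 'size': (55, 16), 'ang': 11.5, 'z': array([0.2186, 0.229 , 0.2315])}
{'n': 187, 'mean': array([ 0.5254, -0.2847]), 'rectc': array([ 0.533 , -0.2859]), 'size': (30, 59), 'ang': 177.2, 'z': array([0.2634, 0.27  , 0.2818])}
[ 488.05576975 -325.26333818  236.0260439 ] [ 581.50999506 -230.82995359  249.9167695 ]
```

The canister hangs level over the crate, lid centre (0.534, -0.278). Lowering.

Call:
carry_out([
  [[0,0,-0.008,-0.005,0,0,0],[0,0,-0.025,-0.01,0,0,0],[0,0,-0.045,-0.01,0,0,0],[0,0,-0.065,-0.01,0,0,0],[0,0,-0.08,-0.01,0,0,0]],
])

```text
time_s: 24.22
eef_pos: [0.5326, -0.2747, 0.1607]
eef_rot: [-0.003, -0.102, 0.995, -0.0]
wrist_force: [-0.6, -0.1, -3.4]
opening: 0.159
grasp_force: 58.9
```

Call:
carry_out([
  [[0,0,-0.015,0,0,0,0],[0,0,-0.028,0,0,0,0],[0,0,-0.038,0,0,0,0],[0,0,-0.045,0,0,0,0],[0,0,-0.048,0,0,0,0]],
])

```text
time_s: 24.63
eef_pos: [0.5329, -0.2762, 0.1138]
eef_rot: [-0.002, -0.101, 0.995, -0.0]
wrist_force: [-1.2, 0.6, -3.5]
opening: 0.152
grasp_force: 58.9
```

Call:
carry_out([
  [[0,0,-0.001,0,0,0,0],[0,0,-0.002,0,0,0,0],[0,0,-0.003,0,0,0,0],[0,0,-0.004,0,0,0,0],[0,0,-0.005,0,0,0,0]],
])

```text
time_s: 25.05
eef_pos: [0.5336, -0.2773, 0.1105]
eef_rot: [-0.001, -0.101, 0.995, -0.001]
wrist_force: [-0.7, 0.6, -2.5]
opening: 0.158
grasp_force: 58.9
```

```bash
python3 - <<'E'
from tilt import *
o=get_obs();print(o["eef_pos"].round(4),o["wrist_force"].round(1),o["torque"].round(2),o["opening"])
print(lid(cloud(snap("side")),.5335,-.278,.09,.125,yaw=11))
E
```

```text
[ 0.5336 -0.2773  0.1105] [-0.7  0.6 -2.5] [-0.   -0.03 -0.04] 0.15815889468232336
(299, array([0.0035, 0.014 , 0.1082]))
```

Call:
carry_out([
  [[0,0,-0.0005,0,0,0,0],[0,0,-0.001,0,0,0,0],[0,0,-0.0014,0,0,0,0],[0,0,-0.0017,0,0,0,0],[0,0,-0.002,0,0,0,0]],
])

```text
time_s: 25.52
eef_pos: [0.5332, -0.2769, 0.108]
eef_rot: [-0.002, -0.101, 0.995, -0.001]
wrist_force: [-0.3, 0.1, -3.0]
opening: 0.156
grasp_force: 59.0
```

Call:
carry_out([
  [[0,0,-0.0003,0,0,0,0],[0,0,-0.0006,0,0,0,0],[0,0,-0.0009,0,0,0,0],[0,0,-0.0012,0,0,0,0],[0,0,-0.0012,0,0,0,0]],
])

```text
time_s: 25.93
eef_pos: [0.5335, -0.277, 0.1079]
eef_rot: [-0.002, -0.101, 0.995, -0.001]
wrist_force: [-2.1, 2.4, 5.7]
opening: 0.158
grasp_force: 60.0
```

Call:
carry_out([
  [[0,0,0,0,0,0,0.1],[0,0,0,0,0,0,0.3],[0,0,0,0,0,0,0.5],[0,0,0,0,0,0,0.6],[0,0,0,0,0,0,0.6]],
])

```text
time_s: 26.35
eef_pos: [0.5334, -0.2771, 0.1068]
eef_rot: [-0.002, -0.101, 0.995, -0.001]
wrist_force: [0.1, -0.0, 0.4]
opening: 0.603
grasp_force: 0.0
```

Call:
carry_out([
  [[0,0,0.01,0,0,0,0.6],[0,0,0.035,0,0,0,0.6],[0,0,0.07,0,0,0,0.6],[0,0,0.105,0,0,0,0.6],[0,0,0.14,0,0,0,0.6]],
])

```text
time_s: 26.77
eef_pos: [0.5331, -0.2768, 0.2489]
eef_rot: [-0.002, -0.101, 0.995, -0.001]
wrist_force: [-0.2, -1.4, -0.5]
opening: 0.601
grasp_force: 0.0
```

Call:
carry_out([
  [[-0.02,0,0.02,0,0,0,0.6],[-0.05,0,0.035,0,0,0,0.6],[-0.08,0,0.04,0,0,0,0.6],[-0.11,0,0.04,0,0,0,0.6],[-0.13,0,0.04,0,0,0,0.6]],
])

```text
time_s: 27.18
eef_pos: [0.4015, -0.2769, 0.2883]
eef_rot: [-0.001, -0.101, 0.995, -0.002]
wrist_force: [1.0, -0.4, 0.4]
opening: 0.599
grasp_force: 0.0
```

Call:
carry_out([
  [[-0.01,0,0,0,0,0,0.6],[-0.01,0,0,0,0,0,0.6],[-0.01,0,0,0,0,0,0.6],[-0.01,0,0,0,0,0,0.6],[-0.01,0,0,0,0,0,0.6]],
])

```text
time_s: 27.6
eef_pos: [0.3941, -0.2769, 0.2867]
eef_rot: [-0.002, -0.101, 0.995, -0.001]
wrist_force: [0.6, 0.4, -0.3]
opening: 0.6
grasp_force: 0.0
```

```bash
python3 - <<'E'
from tilt import *
o=get_obs();print(o["eef_pos"].round(4),o["wrist_force"].round(1),o["opening"])
d=np.load("clouds.npz");im=[]
for n in("side","top"):
    c=snap(n);x=cloud(c);dk=c["pixels"].max(2)<60
    im.append(cv2.resize(c["pixels"][:,:,::-1],(400,300)))
    print(n,lid(x,.5335,-.277,.09,.125,yaw=11))
    for nm,k in(("A",box(x,(.47,.33,.128),(.60,.45,.15))&dk),("B",box(x,(.44,.12,.13),(.54,.22,.15))&dk),("bar",box(x,(.46,-.36,.122),(.6,-.2,.142))),
      ("spool",box(x,(.6,.05,.04),(.75,.2,.06))),("bottle",box(x,(.65,-.2,.08),(.8,0,.13)))):
        if k.sum()>5: print(n,nm,line(x,k))
cv2.imwrite("pics/end.png",np.hstack(im))
E
```

```text
[ 0.3941 -0.2769  0.2867] [ 0.6  0.4 -0.3] 0.5997157448028594
side (350, array([0.0012, 0.0144, 0.1055]))
side B {'n': 29, 'mean': array([0.5049, 0.1658]), 'rectc': array([0.5049, 0.167 ]), 'size': (21, 13), 'ang': 23.6, 'z': array([0.1332, 0.1371, 0.1405])}
side bar {'n': 232, 'mean': array([ 0.5347, -0.279 ]), 'rectc': array([ 0.5352, -0.277 ]), 'size': (60, 19), 'ang': 11.5, 'z': array([0.1253, 0.1335, 0.136 ])}
side spool {'n': 183, 'mean': array([0.7042, 0.1181]), 'rectc': array([0.7053, 0.119 ]), 'size': (56, 53), 'ang': 65.9, 'z': array([0.0463, 0.0489, 0.0512])}
side bottle {'n': 114, 'mean': array([ 0.7123, -0.1235]), 'rectc': array([ 0.7122, -0.121 ]), 'size': (27, 25), 'ang': 160.2, 'z': array([0.0825, 0.0985, 0.1116])}
top (337, array([0.0166, 0.0059, 0.1043]))
top A {'n': 158, 'mean': array([0.5344, 0.3937]), 'rectc': array([0.535 , 0.3944]), 'size': (16, 63), 'ang': 157.9, 'z': array([0.1322, 0.138 , 0.142 ])}
top B {'n': 153, 'mean': array([0.4835, 0.1705]), 'rectc': array([0.4838, 0.1704]), 'size': (14, 62), 'ang': 176.7, 'z': array([0.1342, 0.1383, 0.142 ])}
top bar {'n': 175, 'mean': array([ 0.5346, -0.2756]), 'rectc': array([ 0.535 , -0.2765]), 'size': (60, 18), 'ang': 12.4, 'z': array([0.1284, 0.1326, 0.1363])}
top spool {'n': 329, 'mean': array([0.7047, 0.1208]), 'rectc': array([0.7049, 0.121 ]), 'size': (54, 54), 'ang': 34.8, 'z': array([0.0443, 0.0487, 0.0533])}
top bottle {'n': 95, 'mean': array([ 0.7133, -0.119 ]), 'rectc': array([ 0.7151, -0.1182]), 'size': (28, 22), 'ang': 71.3, 'z': array([0.0818, 0.1052, 0.1121])}
```

View pics/end.png

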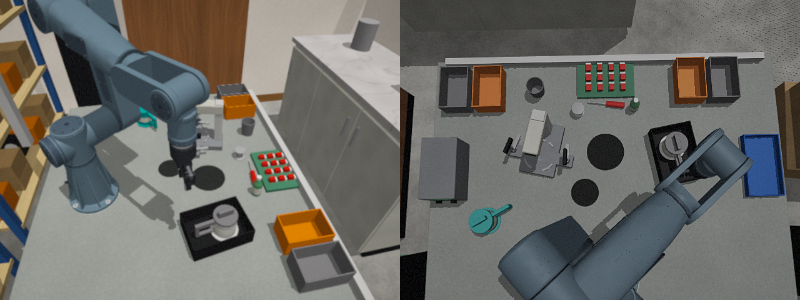

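The canister stands flat in the crate: (218,225) in the left, side view and (672,147) in the right, top view. The T-bars measure 157.9° and 176.7°, which matches the end stops, and the spool, bottle and screwdriver haven't moved.

```bash
python3 -c "
from h import *
print(hand_in())"
```

```text
the job is handed in; nothing more can be done
None
```

The job is handed in after 27.6 s: both clamps are open at their end stops, and the canister was set down on the mat, then lowered into the crate, where it stands upright and flat on the floor. The spool and bottle measured unmoved, and the screwdriver looks unmoved in the last picture.

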